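# Switch on mains, pump and lamp in order

### The arm

A 7-joint arm with a two-finger parallel gripper is mounted at the origin on a cart in front of the work surface, level with it; the furniture and walls round the work are solid. World frame = base frame: x ahead of the robot, y to its left, z up, the work surface at z = 0. Lengths are in m, angles in rad, forces in N, time in s.
With the tool pointing down it reaches from about 0.425 to 0.925 m from the base axis. Payload 6.8 kg.
Tool frame: the origin (TCP) lies at the very end of the fingers, on their centre line; the grasp point (between the pads) lies 19 mm behind it (bot.grip_depth is the distance from the TCP to the grasp point, in m); z points along the fingers, y is the direction in which the jaws open and shut (so a half turn about z gives the same grasp; the last joint's range is limited). The gripper opens to 85 mm and grips with 20 to 120 N. Pads are 22 mm wide; open, the fingers measure 114 mm over their backs; the gripper's body (76 mm by 85 mm) begins 54 mm behind the grasp point. The pads swing forward as they close: fully open they stand 13 mm farther back than shut.
Start: joints at [1.049, 0.477, 0.022, 1.555, -0.011, 1.109, -0.083], TCP at [0.271, -0.618, 0.231] pointing down, gripper open.
Joint ranges: [-2.96, 2.96], [-0.34, 2.1], [-1.41, 1.46], [0.24, 2.44], [-1.37, 4.51], [0.17, 1.92], [-2.96, 2.96]. Speed limits (rad/s): [2.39, 2.39, 3.14, 3.14, 3.14, 3.14, 3.14].

### API

Orientations are given as a unit quaternion [w, x, y, z].
In Python, from station import bot gives the robot as it stands.
- The arm moves only by the tool step_arm, never from a script. Its argument "increments" is a list of rows, each a list of 7 numbers: the shift along the world's x, y, z in m, then the turn, a rotation vector about the world's x, y, z in degrees, then the gripper command: -1 is fully open, 1 is shut, values between are in proportion. In form: [[dx, dy, dz, rx, ry, rz, fingers], ...]. A call has 1 to 10 rows; each row is the pose to reach, as a shift and turn from the pose commanded when the call began; what a row does not reach only later rows make up. A row lasts 1/12 s, in which the tool goes at most 41.7 mm and 7.16 degrees, less where a joint would pass 70% of its speed; a pose out of reach is approached as far as the arm can. A call with a gripper value outside its range is refused whole. The fingers move at their own pace and stop on an object; "force" is the grip in N (left out, the last holds). Time passes only in rows, so rows that repeat a pose let the fingers close. It gives the time, the measured TCP pose, the force and the opening at its end, in the units of the state.
- bot.get_obs(): the state, without advancing time (a new reading comes with each control period).
- bot.read_camera(name): name is "side" or "top" or "wrist"; returns a dict with "color" (480x640x3 uint8, red, green, blue), "intrinsics" (3x3 intrinsics, pixels), "extrinsics" (4x4, takes a point from camera to world coordinates). Camera axes: x right, y up, looking along -z (the intrinsics and any distortion apply to the point x, -y, -z); pixel columns grow to the right and rows downward; lengths in m; the calibration is good to about 2 mm. A picture is of the moment at which its call begins. There is no depth.
- bot.hand_in(): hands the job in, once; it reports no verdict.
Trained networks look in the newest picture that a camera, given by its name, has taken for a name from the list of things; names that differ only in an ending like _2 or _b are one class to them, and where a whole thing is asked for, a point or a joint stands for the part that bears it (a point fixed in the world has none). Each returns a list of dicts, best first, with "conf" (0 to 1); they miss things now and then, are a little off and sometimes report something else, mostly with a low value. They report only what shows in the picture. A call takes as long as a camera call.
- bot.recognise(thing, camera): "location" ([column, row] as shares, 0 to 1, of the picture: columns of its width, rows of its height, amid what is visible of it).
- bot.place_of(thing, camera): "location" ([column, row] as shares, 0 to 1, of the picture: columns of its width, rows of its height: a listed point, or the origin of a listed thing).
The state is a dict: "t": time; "q": joint angles; "joint_vel": joint speeds; "joint_torque": joint torques, N m; "eef_pos": TCP position; "tool_rot": TCP orientation; "contact_force": force on the tool from outside, world axes, zero at the start; "torque": the same for the moment, N m; "gripper_width": opening from 0.0 (shut) to 1.0 (fully open).
Only numpy, scipy, OpenCV 4.12 (cv2) and the standard library are available. Lean on these libraries where they do the work, as an engineer would, in place of code of your own. Each camera call takes 0.05 s, during which the arm holds its last target.

### The job

Switch on the bench services in their safe order: with the fingertips press the green key (mains) down, then the blue key (cooling pump), then the yellow key (lamp), each lightly, straight down and nearly to its stop, so that it stays down. Leave the red and white keys up, do not lift, tip or shove the switch boxes, and leave everything else on the bench where it stands.

Things in the scene. Friction and masses are not known exactly. Their poses are not given: they have to be found in the camera images.
- green_switch: grey switch box of the mains, with the green key on top: loose on the bench, about 0.6 kg, 70 x 70 mm, 44 mm high, with rounded edges and rubber feet; origin at the centre of its underside, z up; the five boxes are alike but for the key and stand in any arrangement
- green_top (a point): centre of the top face of the round green key, on the axis of its box; it moves with the key. The key is 34 mm across, its top 67 mm above the bench when up, 55 mm when fully down (then 8 mm above the 47 mm high collar, 41 mm across, round it)
- green_key (a joint): travel of the green key in m: 0 up, 0.012 at its hard stop. It slides straight down against about 3 N with a finger pressing on it and stays where it is left, without springing back; it counts as pressed (on) from about 0.007
- blue_switch: grey switch box of the cooling pump, with the blue key on top: loose on the bench, about 0.6 kg, 70 x 70 mm, 44 mm high, with rounded edges and rubber feet; origin at the centre of its underside, z up; the five boxes are alike but for the key and stand in any arrangement
- blue_top (a point): centre of the top face of the round blue key, on the axis of its box; it moves with the key. The key is 34 mm across, its top 67 mm above the bench when up, 55 mm when fully down (then 8 mm above the 47 mm high collar, 41 mm across, round it)
- blue_key (a joint): travel of the blue key in m: 0 up, 0.012 at its hard stop. It slides straight down against about 3 N with a finger pressing on it and stays where it is left, without springing back; it counts as pressed (on) from about 0.007
- yellow_switch: grey switch box of the lamp, with the yellow key on top: loose on the bench, about 0.6 kg, 70 x 70 mm, 44 mm high, with rounded edges and rubber feet; origin at the centre of its underside, z up; the five boxes are alike but for the key and stand in any arrangement
- yellow_top (a point): centre of the top face of the round yellow key, on the axis of its box; it moves with the key. The key is 34 mm across, its top 67 mm above the bench when up, 55 mm when fully down (then 8 mm above the 47 mm high collar, 41 mm across, round it)
- yellow_key (a joint): travel of the yellow key in m: 0 up, 0.012 at its hard stop. It slides straight down against about 3 N with a finger pressing on it and stays where it is left, without springing back; it counts as pressed (on) from about 0.007
- red_switch: grey switch box of the drain, with the red key on top: loose on the bench, about 0.6 kg, 70 x 70 mm, 44 mm high, with rounded edges and rubber feet; origin at the centre of its underside, z up; the five boxes are alike but for the key and stand in any arrangement
- red_top (a point): centre of the top face of the round red key, on the axis of its box; it moves with the key. The key is 34 mm across, its top 67 mm above the bench when up, 55 mm when fully down (then 8 mm above the 47 mm high collar, 41 mm across, round it)
- red_key (a joint): travel of the red key in m: 0 up, 0.012 at its hard stop. It slides straight down against about 3 N with a finger pressing on it and stays where it is left, without springing back; it counts as pressed (on) from about 0.007
- white_switch: grey switch box of the spare, with the white key on top: loose on the bench, about 0.6 kg, 70 x 70 mm, 44 mm high, with rounded edges and rubber feet; origin at the centre of its underside, z up; the five boxes are alike but for the key and stand in any arrangement
- white_top (a point): centre of the top face of the round white key, on the axis of its box; it moves with the key. The key is 34 mm across, its top 67 mm above the bench when up, 55 mm when fully down (then 8 mm above the 47 mm high collar, 41 mm across, round it)
- white_key (a joint): travel of the white key in m: 0 up, 0.012 at its hard stop. It slides straight down against about 3 N with a finger pressing on it and stays where it is left, without springing back; it counts as pressed (on) from about 0.007
- small_bottle_mid (a point): bystander, loose, to be left alone: small bottle with a blue cap and dark red contents, 46 mm across, 86 high (mm); the point is its centre, half-way up
- flask_mid (a point): bystander, loose, to be left alone: conical flask with pink contents, 63 mm across, 109 high (mm); the point is its centre, half-way up
- cup_mid (a point): bystander, loose, to be left alone: brown paper cup, 72 mm across, 98 high (mm); the point is its centre, half-way up
- tape_mid (a point): bystander, loose, to be left alone: tan roll of tape lying flat, 64 mm across, 18 high (mm); the point is its centre, half-way up
- marker_mid (a point): bystander, loose, to be left alone: white marker pen with a black cap, lying along y at first, 140 mm long, 15 wide, 18 high (mm); the point is its centre, half-way up
- dish_mid (a point): bystander, loose, to be left alone: shallow petri dish, 63 mm across, 15 high (mm); the point is its centre, half-way up

How it is judged:
By the outcome, as a careful person would: the job done as asked, in the order asked, and still so for the second after the job is handed in, with the robot touching nothing.
It also fails if it takes over 40 s, if anything falls off the work surface, if the arm or the gripper's body presses on something with over 40 N, if the wrist force passes 120 N, or if a joint passes its speed limit or range.

## Working session

There is one attempt and no reset: what is moved stays moved. The work goes in short steps, Python scripts to look and compute and a tool call to move; the robot and the scene stay as the last step left them, time stands still between calls to the robot, and variables do not carry over. Pictures are saved under pics/ and viewed, and the job is handed in when it is done.

Besides the shell and the picture viewer there is one more tool, called by a JSON object that holds its "api" and its "payload". step_arm: Moves the arm, as the interface text tells. Its arguments: {"type":"object","properties":{"increments":{"type":"array","items":{"type":"array","items":{"type":"number"}}},"force":{"type":"number"}},"required":["increments"]}

```bash
mkdir -p pics; ls; cat > h.py <<'E'
import numpy as np,cv2
from station import bot
def snap(cam,fn):
    r=bot.read_camera(cam); cv2.imwrite('pics/'+fn,r['color'][:,:,::-1]); return r
def to_plane(r,uv,z):
    K=np.array(r['intrinsics']);T=np.array(r['extrinsics'])
    u,v=uv[0]*640,uv[1]*480
    d=np.array([(u-K[0,2])/K[0,0],-(v-K[1,2])/K[1,1],-1.])
    d=T[:3,:3]@d;o=T[:3,3]
    return o+d*(z-o[2])/d[2]
E
python3 - <<'E'
from h import *
o=bot.get_obs();print(o)
for c in ['top','side']:
    r=snap(c,c+'1.png');print(c,[k for k in r], np.round(r['extrinsics'],3).tolist())
    for n in ['green','blue','yellow','red','white']:
        for p in bot.place_of(n+'_top',c)[:2]:
            print(n,np.round(np.array(p['location'])*[640,480],1),p['conf'],np.round(to_plane(r,p['location'],.067),4))
    for n,z in [('small_bottle',.043),('flask',.055),('cup',.049),('tape',.009),('marker',.009),('dish',.0075)]:
        for p in bot.place_of(n+'_mid',c)[:1]:
            print(n,p['conf'],np.round(to_plane(r,p['location'],z),4))
E
```

```text
pics
{'t': 0.0, 'q': array([ 1.04891378,  0.47780693,  0.02237064,  1.55645577, -0.01148315,
        1.10931893, -0.08311334]), 'joint_vel': array([ 0.00107638,  0.00107717, -0.00064242, -0.00018174,  0.00100944,
        0.00103602,  0.00035713]), 'joint_torque': array([ 6.31164075e-04, -5.96456158e+01,  1.60808511e+00, -2.81197536e+01,
        1.24850386e-02,  9.50689602e-03,  7.26166263e-06]), 'eef_pos': array([ 0.27112298, -0.61750064,  0.23031994]), 'tool_rot': array([-8.89387363e-04,  9.78675013e-01,  2.05412643e-01, -2.72546211e-04]), 'contact_force': array([ 0.21236135, -0.13112397,  0.39969137]), 'torque': array([ 0.00861856, -0.03390364,  0.01764042]), 'gripper_width': 1.0002303959010586}
top ['color', 'intrinsics', 'extrinsics'] [[0.02, 0.986, -0.167, 0.424], [-1.0, 0.019, -0.004, -0.002], [-0.001, 0.167, 0.986, 0.926], [0.0, 0.0, 0.0, 1.0]]
green [439.5 287.5] 0.72 [ 0.4678 -0.2539  0.067 ]
blue [332.7 285.7] 0.52 [ 0.4673 -0.0455  0.067 ]
yellow [297.3 215.7] 0.78 [0.6054 0.027  0.067 ]
red [232.1 299.5] 0.78 [0.4367 0.1495 0.067 ]
red [377.4 231.3] 0.52 [ 0.5768 -0.1335 
[... 299 characters left out ...]
s', 'extrinsics'] [[0.999, 0.025, -0.04, 0.526], [-0.047, 0.655, -0.754, -0.775], [0.007, 0.755, 0.656, 0.731], [0.0, 0.0, 0.0, 1.0]]
green [268.7 333.2] 0.87 [ 0.4712 -0.2567  0.067 ]
blue [269.2 253.3] 0.46 [ 0.4658 -0.0348  0.067 ]
blue [387.7 333.6] 0.44 [ 0.692  -0.2667  0.067 ]
yellow [330.8 235. ] 0.65 [0.6081 0.0237 0.067 ]
yellow [326.5 308.3] 0.21 [ 0.5826 -0.2006  0.067 ]
red [260.5 205.1] 0.62 [0.4384 0.1494 0.067 ]
white [331.2 286.1] 0.58 [ 0.5964 -0.141   0.067 ]
small_bottle 0.6 [0.5938 0.1512 0.043 ]
flask 0.95 [ 0.7193 -0.0653  0.055 ]
cup 0.81 [ 0.69   -0.2481  0.049 ]
tape 0.81 [ 0.5892 -0.3067  0.009 ]
marker 0.69 [ 0.4686 -0.257   0.009 ]
dish 0.6 [0.4314 0.2908 0.0075]
```

View pics/top1.png

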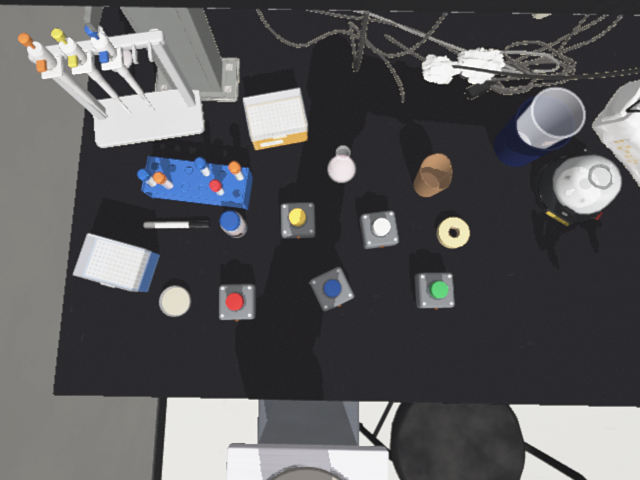

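View pics/side1.png

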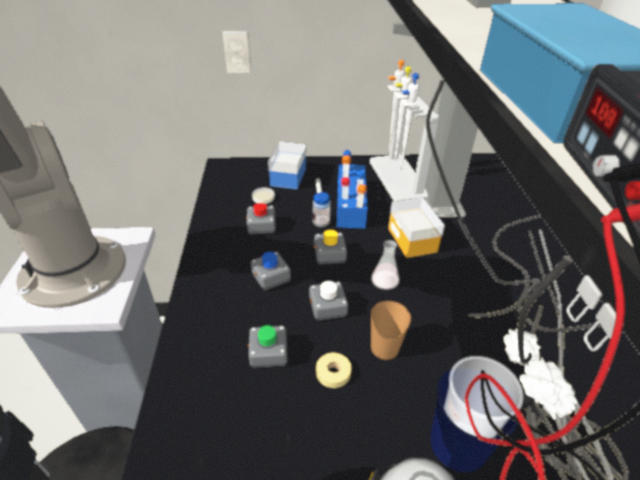

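The top view shows the five boxes: green (440,289), blue (333,288), yellow (297,216), red (235,301) and white (381,227). The networks agree with it to about 1 cm. I'll refine the positions from colour blobs in both cameras.

```bash
cat >> h.py <<'E'
def proj(r,P):
    K=np.array(r['intrinsics']);T=np.array(r['extrinsics'])
    c=(np.asarray(P)-T[:3,3])@T[:3,:3]
    return np.c_[K[0,0]*c[:,0]/-c[:,2]+K[0,2],K[1,1]*-c[:,1]/-c[:,2]+K[1,2]]
def cyl(x,y,zt,zb=.047,rad=.017):
    a=np.linspace(0,2*np.pi,60)
    return np.r_[tuple(np.c_[x+rad*np.cos(a),y+rad*np.sin(a),0*a+z] for z in (zt,zb))]
def hullc(r,x,y,zt):
    h=cv2.convexHull(proj(r,cyl(x,y,zt)).astype(np.float32));m=cv2.moments(h)
    return np.array([m['m10'],m['m01']])/m['m00'],m['m00']
HUE={'green':(45,85),'blue':(100,128),'yellow':(20,35),'red':(172,8)}
def blob(r,n,x,y,zt=.067):
    hsv=cv2.cvtColor(r['color'],cv2.COLOR_RGB2HSV).astype(int);H,S,V=hsv[...,0],hsv[...,1],hsv[...,2]
    if n=='white': m=(V>175)&(S<40)
    else:
        a,b=HUE[n]; m=((H>=a)&(H<=b) if a<b else (H>=a)|(H<=b))&(S>120)&(V>50)
    c,_=hullc(r,x,y,zt);m=m.astype(np.uint8)
    k,l,st,ce=cv2.connectedComponentsWithStats(m)
    best=[i for i in range(1,k) if st[i,4]>30]
    if not best:return None
    i=min(best,key=lambda i:np.hypot(*(ce[i]-c)))
    return ce[i],st[i,4]
def fit(r,n,x,y,zt=.067):
    from scipy.optimize import least_squares
    b=blob(r,n,x,y,zt)
    if b is None:return None
    s=least_squares(lambda p:hullc(r,p[0],p[1],zt)[0]-b[0],[x,y],diff_step=1e-3)
    return s.x,b[1],hullc(r,*s.x,zt)[1]
E
python3 - <<'E'
from h import *
G={'green':(.469,-.255),'blue':(.466,-.04),'yellow':(.607,.025),'red':(.4375,.1495),'white':(.594,-.141)}
for c in ['top','side']:
    r=bot.read_camera(c)
    for n in G:
        f=fit(r,n,*G[n]); print(c,n,f and (np.round(f[0],4),f[1],round(f[2])))
E
```

```text
top green (array([ 0.4647, -0.2543]), np.int32(236), 287)
top blue (array([ 0.4633, -0.0446]), np.int32(226), 246)
top yellow (array([0.6051, 0.0279]), np.int32(239), 250)
top red (array([0.4339, 0.1467]), np.int32(248), 269)
top white (array([ 0.5885, -0.143 ]), np.int32(254), 259)
side green (array([ 0.4668, -0.2528]), np.int32(313), 330)
side blue (array([ 0.4647, -0.0436]), np.int32(228), 225)
side yellow (array([0.6073, 0.0292]), np.int32(228), 197)
side red (array([0.4362, 0.1466]), np.int32(160), 168)
side white (array([ 0.5898, -0.1408]), np.int32(271), 262)
```

{"api": "step_arm", "payload": {"increments": [[0.019,0.036,0,0,0,0,1],[0.038,0.072,0,0,0,0,1],[0.058,0.108,0,0,0,0,1],[0.078,0.145,0,0,0,0,1],[0.097,0.182,0,0,0,0,1],[0.117,0.218,0,0,0,0,1],[0.136,0.255,0,0,0,0,1],[0.156,0.291,0,0,0,0,1],[0.175,0.328,0,0,0,0,1],[0.19,0.356,0,0,0,0,1]], "force": 20}}

```text
t: 2.13
eef_pos: [0.4629, -0.2585, 0.2317]
tool_rot: [-0.0, 0.978, 0.207, 0.001]
contact_force: [0.4, -0.3, -0.6]
gripper_width: 0.001
```

{"api": "step_arm", "payload": {"increments": [[0.0045,0.008,-0.02,0,0,0,1],[0.0045,0.008,-0.06,0,0,0,1],[0.0045,0.008,-0.09,0,0,0,1],[0.0045,0.008,-0.11,0,0,0,1],[0.0045,0.008,-0.11,0,0,0,1],[0.0045,0.008,-0.11,0,0,0,1]]}}

```text
t: 2.63
eef_pos: [0.4655, -0.2538, 0.121]
tool_rot: [-0.001, 0.979, 0.205, -0.001]
contact_force: [0.1, -0.3, 0.9]
gripper_width: -0.003
```

```bash
python3 - <<'E'
from h import *
o=bot.get_obs();print({k:np.round(v,4) for k,v in o.items()})
snap('wrist','w1.png');snap('side','s2.png')
E
```

```text
{'t': np.float64(2.6333), 'q': array([ 0.5057,  0.386 , -0.152 ,  1.9913,  0.0816,  0.7718, -0.851 ]), 'joint_vel': array([ 0.0031, -0.037 , -0.0021, -0.0365, -0.0015,  0.0067,  0.0006]), 'joint_torque': array([-1.52400e-01, -4.54888e+01, -5.87400e-01, -2.04964e+01,
        2.84000e-02, -6.38000e-02, -2.45000e-02]), 'eef_pos': array([ 0.4655, -0.2538,  0.121 ]), 'tool_rot': array([-6.000e-04,  9.787e-01,  2.054e-01, -7.000e-04]), 'contact_force': array([ 0.073 , -0.3264,  0.9449]), 'torque': array([-0.0023, -0.0415, -0.0101]), 'gripper_width': np.float64(-0.0027)}
```

View pics/w1.png

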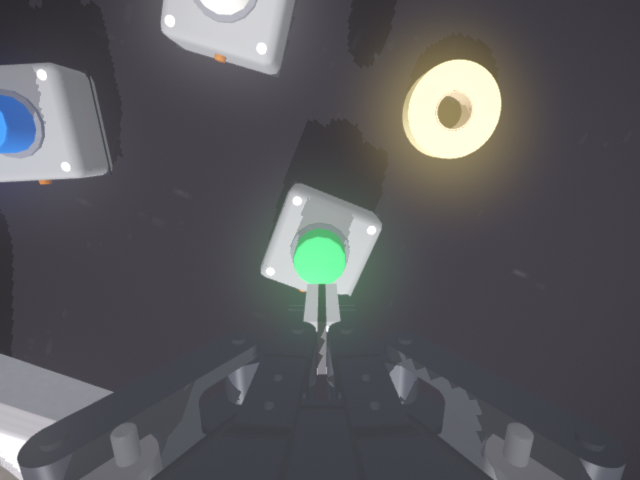

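View pics/s2.png

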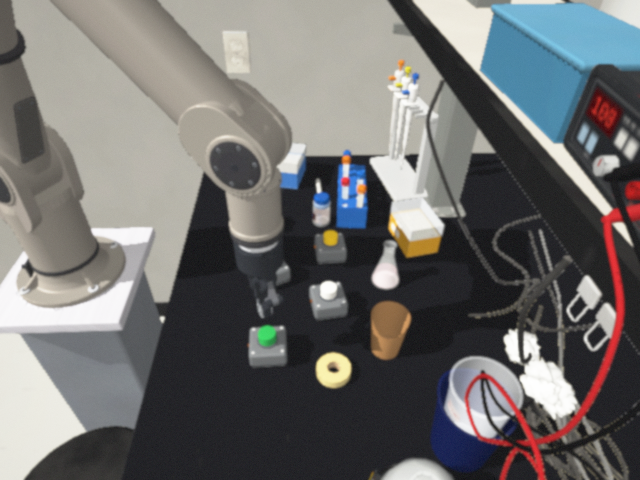

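The wrist view shows the shut fingertips at (322,290) in line with the green key at (320,258). The side view shows the tip above the key at (267,336). I'll check the position from the wrist camera.

```bash
python3 - <<'E'
from h import *
r=bot.read_camera('wrist')
print(np.round(r['extrinsics'],3).tolist())
f=fit(r,'green',.4655,-.2535);print(f,blob(r,'green',.4655,-.2535))
for z in(.067,.121):print(proj(r,[[.4655,-.2535,z]]))
print([ (p['conf'],to_plane(r,p['location'],.067)) for p in bot.place_of('green_top','wrist')])
E
```

```text
[[0.402, 0.879, 0.254, 0.532], [-0.915, 0.386, 0.114, -0.226], [0.002, -0.279, 0.96, 0.266], [0.0, 0.0, 0.0, 1.0]]
(array([ 0.46577581, -0.25211974]), np.int32(2151), 2457.627643197775) (array([317.21245932, 257.30776383]), np.int32(2151))
[[318.92152598 262.55016762]]
[[318.29858592 300.72878349]]
[(0.8, array([ 0.46284365, -0.25394001,  0.067     ]))]
```

{"api": "step_arm", "payload": {"increments": [[0,0.0005,-0.02,0,0,0,1],[0,0.0005,-0.04,0,0,0,1],[0,0.0005,-0.047,0,0,0,1],[0,0.0005,-0.05,0,0,0,1],[0,0.0005,-0.05,0,0,0,1]]}}

```text
t: 3.25
eef_pos: [0.4661, -0.2537, 0.0716]
tool_rot: [0.0, 0.979, 0.205, 0.0]
contact_force: [0.4, -0.7, 0.8]
gripper_width: -0.002
```

{"api": "step_arm", "payload": {"increments": [[0,0,-0.0015,0,0,0,1],[0,0,-0.003,0,0,0,1],[0,0,-0.0045,0,0,0,1],[0,0,-0.006,0,0,0,1],[0,0,-0.0075,0,0,0,1],[0,0,-0.009,0,0,0,1],[0,0,-0.0095,0,0,0,1]]}}

```text
t: 3.83
eef_pos: [0.4664, -0.2538, 0.062]
tool_rot: [0.0, 0.979, 0.205, 0.0]
contact_force: [1.7, -0.9, 2.9]
gripper_width: 0.002
```

{"api": "step_arm", "payload": {"increments": [[0,0,-0.0015,0,0,0,1],[0,0,-0.003,0,0,0,1],[0,0,-0.0045,0,0,0,1],[0,0,-0.0048,0,0,0,1],[0,0,-0.0048,0,0,0,1]]}}

```text
t: 4.25
eef_pos: [0.466, -0.2536, 0.0569]
tool_rot: [0.0, 0.979, 0.205, 0.0]
contact_force: [1.6, -0.6, 2.5]
gripper_width: -0.002
```

{"api": "step_arm", "payload": {"increments": [[0,0,0.005,0,0,0,1],[0,0,0.02,0,0,0,1],[0,0,0.05,0,0,0,1],[0,0,0.064,0,0,0,1],[0,0,0.064,0,0,0,1]]}}

```text
t: 4.67
eef_pos: [0.4671, -0.2541, 0.124]
tool_rot: [0.001, 0.979, 0.205, 0.002]
contact_force: [1.4, -0.4, -0.4]
gripper_width: -0.002
```

```bash
python3 - <<'E'
from h import *
r=snap('wrist','w2.png')
for z in (.067,.0575,.055):
    f=fit(r,'green',.4655,-.2535,z);print(z,f)
r=snap('side','s3.png');print(fit(r,'green',.4655,-.2535,.057))
print(bot.get_obs()['eef_pos'],bot.get_obs()['contact_force'])
E
```

```text
0.067 (array([ 0.46758644, -0.25134383]), np.int32(1816), 2435.658113097539)
0.0575 (array([ 0.46561013, -0.25215172]), np.int32(1816), 2097.223180674715)
0.055 (array([ 0.46510682, -0.25235751]), np.int32(1816), 2013.488311759429)
(array([ 0.46738541, -0.25451993]), np.int32(235), 268.58615460572764)
[ 0.4654716  -0.25341286  0.12113295] [-0.99708453  0.43150221  0.34389122]
```

View pics/w2.png

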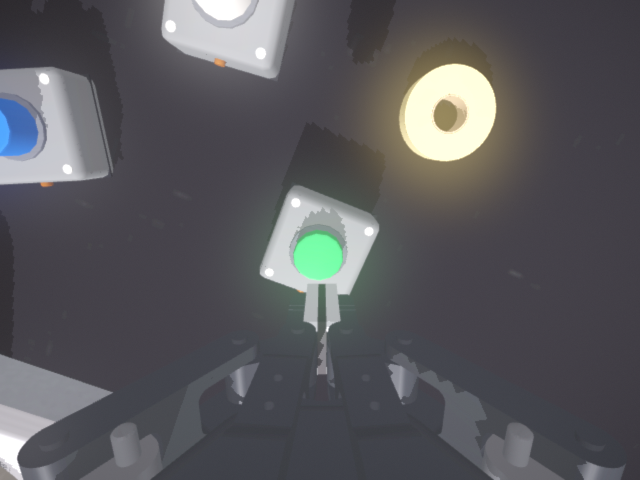

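View pics/s3.png

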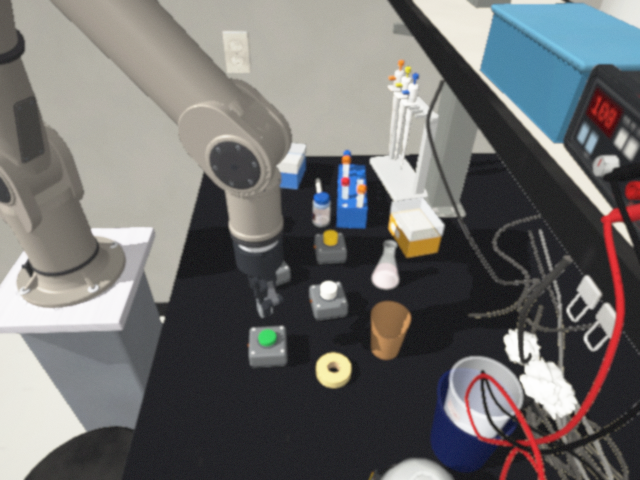

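The green key is down to about 57 mm (wrist blob 2151 → 1816 px) and its box hasn't moved. Next is blue.

{"api": "step_arm", "payload": {"increments": [[0,0.02,0,0,0,0,1],[0,0.05,0,0,0,0,1],[-0.001,0.085,0,0,0,0,1],[-0.001,0.12,0,0,0,0,1],[-0.001,0.155,0,0,0,0,1],[-0.001,0.185,0,0,0,0,1],[-0.0015,0.202,0,0,0,0,1],[-0.0015,0.2095,0,0,0,0,1],[-0.0015,0.2095,0,0,0,0,1],[-0.0015,0.2095,0,0,0,0,1]]}}

```text
t: 5.6
eef_pos: [0.4638, -0.0449, 0.1203]
tool_rot: [0.0, 0.979, 0.205, -0.001]
contact_force: [0.6, -0.7, -0.1]
gripper_width: -0.003
```

```bash
python3 - <<'E'
from h import *
r=snap('wrist','w3.png')
print(fit(r,'blue',.464,-.044))
print(bot.get_obs()['eef_pos'],bot.get_obs()['contact_force'])
E
```

```text
(array([ 0.46416287, -0.04263358]), np.int32(2301), 2523.747930415673)
[ 0.46394788 -0.04556766  0.12047455] [-0.67625052  0.20623472 -0.01134825]
```

View pics/w3.png

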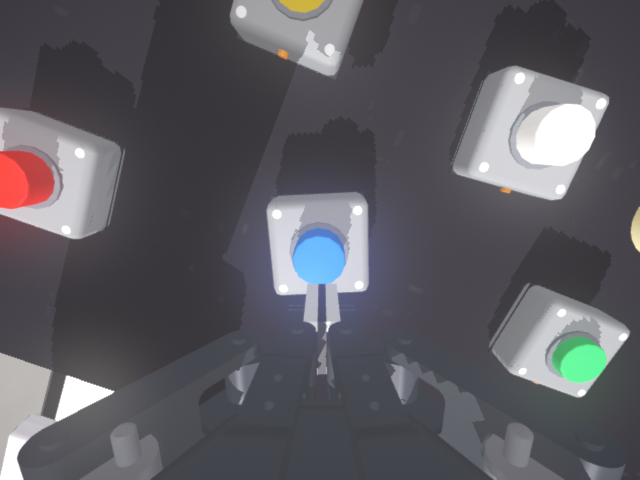

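The blue key at (319,256) is centred ahead of the tip, as green was.

{"api": "step_arm", "payload": {"increments": [[0,0.001,-0.02,0,0,0,1],[0,0.001,-0.04,0,0,0,1],[0,0.001,-0.047,0,0,0,1],[0,0.001,-0.05,0,0,0,1],[0,0.001,-0.05,0,0,0,1]]}}

```text
t: 6.07
eef_pos: [0.464, -0.044, 0.0705]
tool_rot: [-0.0, 0.979, 0.205, -0.001]
contact_force: [0.6, -0.4, 0.2]
gripper_width: 0.0
```

{"api": "step_arm", "payload": {"increments": [[0,0,-0.0015,0,0,0,1],[0,0,-0.003,0,0,0,1],[0,0,-0.0045,0,0,0,1],[0,0,-0.006,0,0,0,1],[0,0,-0.0075,0,0,0,1],[0,0,-0.009,0,0,0,1],[0,0,-0.0095,0,0,0,1]]}}

```text
t: 6.65
eef_pos: [0.465, -0.0432, 0.0616]
tool_rot: [0.0, 0.979, 0.205, 0.001]
contact_force: [2.1, -1.2, 2.9]
gripper_width: -0.003
```

{"api": "step_arm", "payload": {"increments": [[0,0,-0.0015,0,0,0,1],[0,0,-0.003,0,0,0,1],[0,0,-0.0043,0,0,0,1],[0,0,-0.0043,0,0,0,1],[0,0,-0.0043,0,0,0,1]]}}

```text
t: 7.07
eef_pos: [0.4642, -0.0429, 0.057]
tool_rot: [-0.0, 0.979, 0.205, -0.0]
contact_force: [2.3, -0.1, 1.9]
gripper_width: 0.001
```

{"api": "step_arm", "payload": {"increments": [[0,0,0.005,0,0,0,1],[0,0,0.02,0,0,0,1],[0,0,0.05,0,0,0,1],[0,0,0.064,0,0,0,1],[0,0,0.064,0,0,0,1]]}}

```text
t: 7.48
eef_pos: [0.4658, -0.0428, 0.124]
tool_rot: [0.0, 0.979, 0.205, 0.002]
contact_force: [0.5, 0.3, -0.1]
gripper_width: 0.002
```

```bash
python3 - <<'E'
from h import *
r=snap('wrist','w4.png')
print(fit(r,'blue',.464,-.044,.057))
print(bot.get_obs()['eef_pos'],bot.get_obs()['contact_force'])
E
```

```text
(array([ 0.46406324, -0.04265028]), np.int32(1888), 2075.6929989000782)
[ 0.4649344  -0.04291556  0.12249266] [-0.52347919  0.59367998  0.3772887 ]
```

View pics/w4.png

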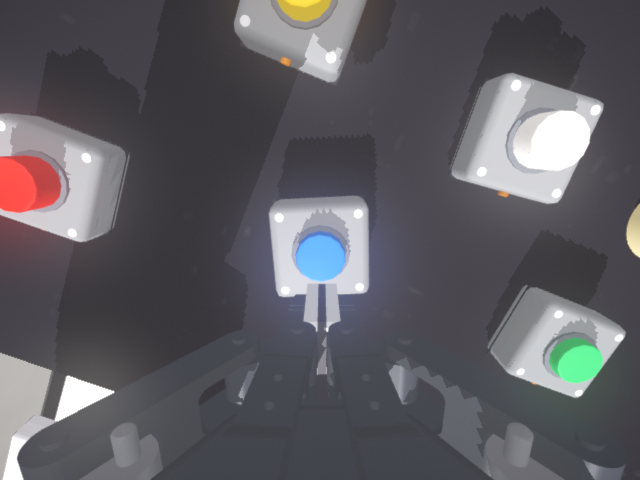

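Blue is down (2301 → 1888 px) and its box hasn't moved. Next is yellow.

{"api": "step_arm", "payload": {"increments": [[0.02,0.01,0,0,0,0,1],[0.05,0.025,0,0,0,0,1],[0.08,0.041,0,0,0,0,1],[0.11,0.056,0,0,0,0,1],[0.131,0.067,0,0,0,0,1],[0.1415,0.072,0,0,0,0,1],[0.1415,0.072,0,0,0,0,1],[0.1415,0.072,0,0,0,0,1]]}}

```text
t: 8.2
eef_pos: [0.6047, 0.0291, 0.1195]
tool_rot: [-0.0, 0.979, 0.206, -0.002]
contact_force: [-0.3, 0.1, -0.2]
gripper_width: -0.002
```

```bash
python3 - <<'E'
from h import *
r=snap('wrist','w5.png')
print(fit(r,'yellow',.606,.0285))
print(bot.get_obs()['eef_pos'],bot.get_obs()['contact_force'])
E
```

```text
(array([0.60568373, 0.02979256]), np.int32(2373), 2542.5896526232827)
[0.60417735 0.02843589 0.11979043] [ 0.42648157 -0.46835239  0.26265478]
```

View pics/w5.png

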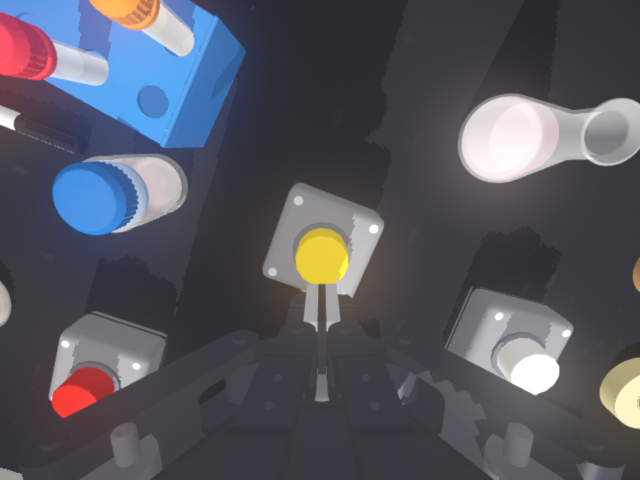

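The yellow key at (321,257) is centred ahead of the tip, and the flask and bottle are well clear.

{"api": "step_arm", "payload": {"increments": [[0.001,0,-0.02,0,0,0,1],[0.001,0,-0.04,0,0,0,1],[0.001,0,-0.047,0,0,0,1],[0.001,0,-0.05,0,0,0,1],[0.001,0,-0.05,0,0,0,1]]}}

```text
t: 8.67
eef_pos: [0.6058, 0.0283, 0.0707]
tool_rot: [0.0, 0.979, 0.205, -0.001]
contact_force: [-0.7, 0.3, 0.5]
gripper_width: -0.001
```

{"api": "step_arm", "payload": {"increments": [[0,0,-0.0015,0,0,0,1],[0,0,-0.003,0,0,0,1],[0,0,-0.0045,0,0,0,1],[0,0,-0.006,0,0,0,1],[0,0,-0.0075,0,0,0,1],[0,0,-0.009,0,0,0,1],[0,0,-0.0095,0,0,0,1]]}}

```text
t: 9.25
eef_pos: [0.6074, 0.029, 0.0619]
tool_rot: [0.0, 0.979, 0.205, 0.001]
contact_force: [1.3, -0.2, 3.2]
gripper_width: 0.001
```

{"api": "step_arm", "payload": {"increments": [[0,0,-0.0015,0,0,0,1],[0,0,-0.003,0,0,0,1],[0,0,-0.0045,0,0,0,1],[0,0,-0.0047,0,0,0,1],[0,0,-0.0047,0,0,0,1]]}}

```text
t: 9.67
eef_pos: [0.607, 0.029, 0.0569]
tool_rot: [-0.0, 0.979, 0.205, 0.0]
contact_force: [0.8, 0.1, 1.7]
gripper_width: 0.003
```

{"api": "step_arm", "payload": {"increments": [[0,0,0.005,0,0,0,1],[0,0,0.02,0,0,0,1],[0,0,0.05,0,0,0,1],[0,0,0.09,0,0,0,1],[0,0,0.13,0,0,0,1],[0,0,0.16,0,0,0,1],[0,0,0.17,0,0,0,1],[0,0,0.17,0,0,0,1]]}}

```text
t: 10.33
eef_pos: [0.6081, 0.0293, 0.2303]
tool_rot: [0.0, 0.979, 0.205, 0.002]
contact_force: [0.1, 0.6, -0.9]
gripper_width: -0.004
```

```bash
python3 - <<'E'
from h import *
G={'green':(.469,-.255),'blue':(.466,-.04),'yellow':(.607,.025),'red':(.4375,.1495),'white':(.594,-.141)}
for c in ['wrist','side']:
    r=snap(c,c+'9.png')
    for n in G:
        for z in (.067,.057):
            f=fit(r,n,*G[n],z); print(c,n,z,f and (np.round(f[0],4),f[1],round(f[2])))
print(bot.get_obs()['eef_pos'],bot.get_obs()['contact_force'])
E
```

```text
wrist green 0.067 None
wrist green 0.057 None
wrist blue 0.067 (array([0.5866, 0.1695]), np.int32(1854), 1371)
wrist blue 0.057 (array([0.585 , 0.1716]), np.int32(1854), 1160)
wrist yellow 0.067 (array([0.6068, 0.0303]), np.int32(919), 1089)
wrist yellow 0.057 (array([0.6054, 0.0297]), np.int32(919), 976)
wrist red 0.067 (array([0.4338, 0.1485]), np.int32(1074), 1140)
wrist red 0.057 (array([0.4296, 0.1501]), np.int32(1074), 895)
wrist white 0.067 (array([ 0.5883, -0.1325]), np.int32(2452), 1130)
wrist white 0.057 (array([ 0.5868, -0.1359]), np.int32(2452), 913)
side green 0.067 (array([ 0.4678, -0.2585]), np.int32(234), 334)
side green 0.057 (array([ 0.4673, -0.2546]), np.int32(234), 269)
side blue 0.067 (array([ 0.4662, -0.0504]), np.int32(167), 227)
side blue 0.057 (array([ 0.4658, -0.0449]), np.int32(167), 174)
side yellow 0.067 (array([0.6065, 0.0225]), np.int32(168), 199)
side yellow 0.057 (array([0.6071, 0.0284]), np.int32(168), 150)
side red 0.067 (array([0.4362, 0.1466]), np.int32(158), 168)
side red 0.057 (array([0.4355, 0.1535]), np.int32(158), 124)
side white 0.067 (array([ 0.5898, -0.1407]), np.int32(270), 262)
side white 0.057 (array([ 0.5903, -0.1359]), np.int32(270), 205)
[0.60595484 0.02882326 0.22598402] [ 0.15813051  0.96010855 -0.91207966]
```

View pics/wrist9.png

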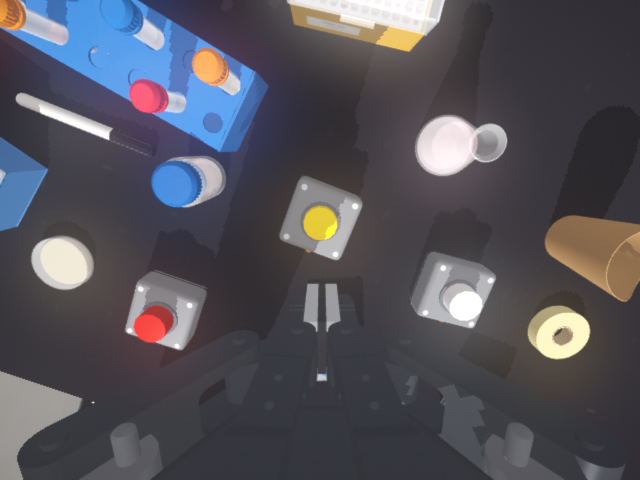

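View pics/side9.png

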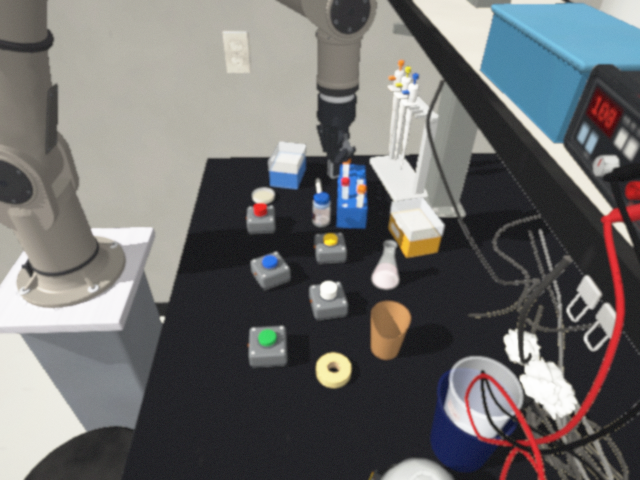

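The side view shows green (267,338), blue (269,262) and yellow (330,240) all down, with red and white up. Everything else stands where it was and the arm is clear.

```bash
python3 -c "
from station import bot
print(bot.hand_in())"
```

```text
the job is handed in; nothing more can be done
None
```

I pressed the green, blue and yellow keys in that order, straight down with the shut fingertips, then lifted clear and handed the job in at about 10.5 s. At the lowest point the fingertips were about 57 mm above the bench each time, so each key has travelled about 10 of its 12 mm. The vertical force readings during the presses were about 2–3 N.

- **Keys:** the last side and wrist pictures show the three keys staying down. The red and white keys are still up, and their blobs in the side view are unchanged.
- **Boxes and other things:** the green, blue and yellow keys measure within about 2 mm of where they started, which is within the calibration error. I saw no change in the other things on the bench.
- **Checks that disagreed:** in the last wrist picture green was out of view, and the "blue" and "white" colour matches were spoiled by other objects (blue took the bottle cap). I relied on the side view for those three.

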